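Present a painted test panel's bare end and clamp it

TASK

Get the painted steel test panel ready for its earth clip without picking it up: with the fingertips push it flat on the deck until it lies square against the steel fence and its bare steel end sticks out over the front lip, the line where the paint begins level with the lip. Then push the red handle of the toggle clamp over and fully down, so that the rubber foot holds the panel there. Never lift or tip the panel, and leave the other things alone.

Things in the scene. Friction and masses are not known exactly. Their poses are not given: they have to be found in the camera images.
- stage: fixed stage: dark grey metal deck 160 x 160 mm, top 40 mm above the desk, on a smaller riser. Origin: centre of its underside, on the desk. Its -x side, roughly towards the robot, is the front lip (x = -80 mm). A steel fence 10 mm wide, 8 mm high runs along x on the deck; its guiding face, at y = +12 mm, looks to -y, where the panel lies. The toggle clamp stands behind the fence (+y)
- lip (a point): point on the upper front edge of the deck (stage x = -80, y = -18, z = 40 mm), axes as the stage: where the middle of the paint line belongs
- panel: loose flat steel test panel, 110 (its x) x 60 (its y) x 6 mm, about 0.3 kg, painted blue but for a bare steel band 20 mm wide across its -x end. Origin: centre of its underside. It starts flat on the deck, bare end towards the lip but behind it, a little askew and off the fence. In its right place the origin is at stage x = -45, y = -18 mm
- paint_line (a point): middle of the line on the panel's upper face where bare steel meets paint (panel x = -35, y = 0, z = 6 mm), axes as the panel
- clamp_handle (a joint): angle of the red clamp handle about its pivot (axis along stage x): 0 open, the handle rising 60 degrees above level and leaning to stage +y, away from the panel; grows as it is pushed over to +y and down; 1.047 rad (end stop) is shut, the handle level and pointing to stage +y. It stays where left (2 to 5 N moves its end) and locks shut, the foot then pressing with 9 N
- handle_end (a point): outer end of the red handle on its centre line, 104 mm from the handle pivot; the red grip is 16 mm wide, 14 mm thick and covers the last 72 mm
- clamp_arm: steel clamp arm, driven by the handle through a toggle link. Origin: its pivot, 66 mm above the desk, 32 mm nearer the fence than the handle's pivot. Open it stands upright, its top 54 mm above its pivot; shut it lies level over the fence and its rubber foot presses on the panel 20 mm inside the fence, 30 mm behind the lip
- gauge: slim black hand-held coating thickness gauge, 59 x 187 x 24 mm, lying on the desk right of the stage; origin: centre of its underside. Bystander
- jar: glass sample jar with red cap, 38 mm wide and 50 mm high, on the desk left of the stage, behind the clamp; origin: centre of its underside. Bystander
- dish: shallow glass dish with coated chips, 60 mm wide, 13 mm high, on the desk close in front, right half, of the stage; origin: centre of its underside. Bystander
- ref_plate: small ground steel plate, 38 x 58 x 7 mm, on the desk at the left front of the stage; origin: centre of its underside. Bystander
- handle_pivot (a point): pivot of the clamp handle, fixed on the stage at stage x = -50, y = +70 mm, 78 mm above the desk

How it is judged:
By the outcome, as a careful person would: the job done as asked, in the order asked, and still so for the second after the job is handed in, with the robot touching nothing.
It also fails if it takes over 50 s, if anything falls off the work surface, if the arm or the gripper's body presses on something with over 40 N, if the wrist force passes 120 N, or if a joint passes its speed limit or range.

ROBOT

A 6-joint arm with a two-finger parallel gripper is mounted at the origin on the work surface; the furniture and walls round the work are solid. World frame = base frame: x ahead of the robot, y to its left, z up, the work surface at z = 0. Lengths are in mm, angles in rad, forces in N, time in s.
With the tool pointing down it reaches from about 275 to 1000 mm from the base axis. Payload 8.4 kg.
Tool frame: the origin (TCP) lies at the very end of the fingers, on their centre line; the grasp point (between the pads) lies 19 mm behind it; z points along the fingers, y is the line along which they close (so a half turn about z gives the same grasp; the last joint's range is limited). The gripper opens to 85 mm and grips with 20 to 120 N. Pads are 22 mm wide; open, the fingers measure 114 mm over their backs; the gripper's body (76 mm by 85 mm) begins 54 mm behind the grasp point. The pads swing forward as they close: fully open they stand 13 mm farther back than shut.
Start: joints at [-1.133, 0.353, 1.633, -0, 1.155, -0.002], TCP at [266.098, -565.526, 231.281] pointing down, gripper open.
Joint ranges: [-2.63, 2.63], [-0.92, 2.1], [0.06, 2.66], [-1.3, 4.44], [0, 2.69], [-3.02, 3.02]. Speed limits (rad/s): [2.22, 2.22, 2.79, 3.14, 3.14, 3.14].

INTERFACE

Orientations are given as [roll, pitch, yaw] about the fixed x, y, z axes, in that order (R = Rz(yaw) Ry(pitch) Rx(roll)).
In Python, from rig import sensors, grab_frame, camera_params, order gives the robot as it stands. The module is installed in compiled form; this text tells all that it offers.
- The arm moves only by the tool move_arm, never from a script. Its argument "motion" is a list of rows, each a list of 7 numbers: the turn, a rotation vector about the tool's x, y, z in rad, then the shift along the tool's x, y, z in m, then the finger opening in m, from 0 to 0.0854. A call has 1 to 8 rows; each row is the pose to reach, as a shift and turn from the pose commanded when the call began, along the tool's axes at that moment; what a row does not reach only later rows make up. A row lasts 1/8 s, in which the tool goes at most 62.5 mm and 10.7 degrees, less where a joint would pass 70% of its speed; a pose out of reach is approached as far as the arm can. A call with a gripper value outside its range is refused whole. The fingers move at their own pace and stop on an object; "grip_force" is the grip in N (left out, the last holds). Time passes only in rows, so rows that repeat a pose let the fingers close. It gives the time, the measured TCP pose, the force, the opening and the grip force at its end, in the units of the state.
- sensors.sense(): the state, without advancing time (a new reading comes with each control period).
- grab_frame(name): name is "scene" or "top"; returns (picture, depth): 400x640x3 uint8, red, green, blue; 400x640 float32, mm along the optical axis (not along the pixel's ray), 0 where there is no reading.
- camera_params(name): a dict with "camera_matrix" (3x3 intrinsics, pixels), "world_from_camera" (4x4, takes a point from camera to world coordinates). Camera axes: x right, y down, z forward; pixel columns grow to the right and rows downward; lengths in mm; the calibration is good to about 2 mm. A picture is of the moment at which its call begins. camera_params takes no time and is no camera call.
- order.sign_off(): hands the job in; it is judged then, once.
The state is a dict: "clock": time; "qpos": joint angles; "qvel": joint speeds; "joint_efforts": joint torques, N m; "eef_pos": TCP position; "tcp_rot": TCP orientation; "contact_force": force on the tool from outside, world axes, zero at the start; "wrist_torque": the same for the moment, N m; "opening": opening from 0.0 (shut) to 1.0 (fully open); "grasp_force": force on a finger pad.
Only numpy, scipy, OpenCV 4.12 (cv2) and the standard library are available. Lean on these libraries where they do the work, as an engineer would, in place of code of your own. Each camera call takes 0.05 s, during which the arm holds its last target. There are 200 camera calls.

## Working session

There is one attempt and no reset: what is moved stays moved. The work goes in short steps, Python scripts to look and compute and a tool call to move; the robot and the scene stay as the last step left them, time stands still between calls to the robot, and variables do not carry over. Pictures are saved under pics/ and viewed, at most 13 in all, crops included, and the job is handed in when it is done.

Besides the shell and the picture viewer there is one more tool, called by a JSON object that holds its "fn" and its "kwargs". move_arm: Moves the arm, as the interface text tells. Its arguments: {"type":"object","properties":{"motion":{"type":"array","items":{"type":"array","items":{"type":"number"}}},"grip_force":{"type":"number"}},"required":["motion"]}

```bash
mkdir -p pics; python3 - <<'E'
from rig import sensors, grab_frame, camera_params
import cv2,numpy as np
s=sensors.sense();print(s)
for n in("scene","top"):
    p,d=grab_frame(n);cv2.imwrite(f"pics/{n}0.png",p[:,:,::-1]);np.savez(f"{n}0.npz",p=p,d=d)
    c=camera_params(n);print(n,np.round(c["camera_matrix"],1).tolist(),np.round(c["world_from_camera"],3).tolist())
E
```

```text
{'clock': 0.0, 'qpos': array([-1.13340539e+00,  3.53627136e-01,  1.63418227e+00, -3.37983606e-05,
        1.15519830e+00, -2.46121028e-03]), 'qvel': array([ 0.00051029,  0.00115411,  0.00077805,  0.00050954, -0.00027986,
       -0.00076762]), 'joint_efforts': array([ 1.68668164e-03, -6.05226517e+01, -3.42069876e+01,  1.79684293e-04,
        9.53505398e-03,  1.19210677e-05]), 'eef_pos': array([ 265.87129086, -565.07428819,  230.55421183]), 'tcp_rot': array([-3.14017753e+00,  2.74190998e-05,  4.39865834e-01]), 'contact_force': array([ 0.50071342, -0.57777438,  0.19530959]), 'wrist_torque': array([0.04379348, 0.00560168, 0.03352518]), 'grasp_force': 0.0, 'opening': 0.9987197253513693}
scene [[489.5, 0.0, 320.0], [0.0, 489.5, 201.4], [0.0, 0.0, 1.0]] [[-0.052, 0.456, -0.889, 1433.938], [0.998, 0.046, -0.035, 56.704], [0.024, -0.889, -0.457, 616.215], [0.0, 0.0, 0.0, 1.0]]
top [[486.5, 0.0, 322.1], [0.0, 486.5, 196.9], [0.0, 0.0, 1.0]] [[-0.002, -0.982, 0.19, 292.25], [-1.0, 0.0, -0.007, 25.401], [0.007, -0.191, -0.982, 1044.451], [0.0, 0.0, 0.0, 1.0]]
```

View pics/scene0.png

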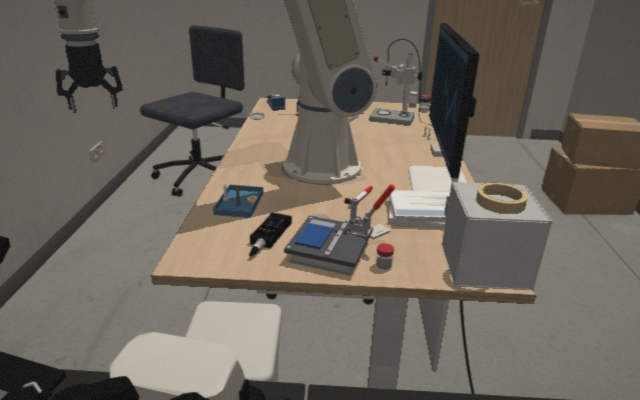

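View pics/top0.png

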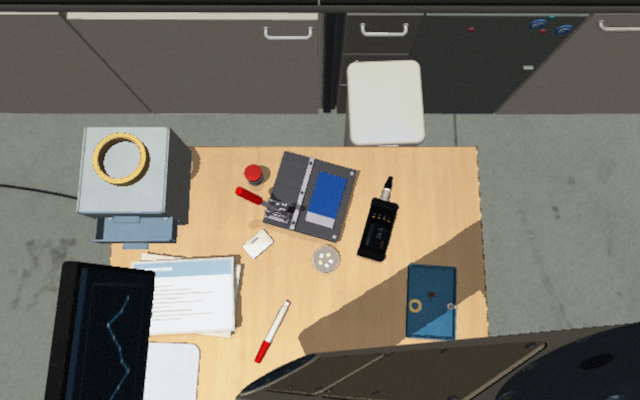

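The scene view shows the stage near (330,240), with the panel on its left half and the red handle at (385,197). In the top view the stage is around (312,195), the panel at (327,200), the handle at (248,194), the dish at (326,259) and the gauge at (378,230). Next I'll zoom in and measure.

```bash
cat > h.py <<'E'
import numpy as np,cv2
from rig import sensors,grab_frame,camera_params
def ray(n,uv,z):
    c=camera_params(n);K=np.array(c["camera_matrix"]);T=np.array(c["world_from_camera"])
    uv=np.atleast_2d(uv).astype(float)
    d=np.c_[uv,np.ones(len(uv))]@np.linalg.inv(K).T@T[:3,:3].T
    return T[:3,3]+d*((z-T[2,3])/d[:,2])[:,None]
def proj(n,P):
    c=camera_params(n);K=np.array(c["camera_matrix"]);T=np.array(c["world_from_camera"])
    q=(np.atleast_2d(P)-T[:3,3])@T[:3,:3]@K.T
    return q[:,:2]/q[:,2:]
def cloud(n,d):
    c=camera_params(n);K=np.array(c["camera_matrix"]);T=np.array(c["world_from_camera"])
    v,u=np.mgrid[:400,:640];q=np.stack([u,v,np.ones_like(u)],-1)@np.linalg.inv(K).T*d[...,None]
    return q@T[:3,:3].T+T[:3,3]
def blue(p):
    h=cv2.cvtColor(p,cv2.COLOR_RGB2HSV);return cv2.inRange(h,(105,130,60),(125,255,255))
E
python3 - <<'E'
from h import *
p=np.load("top0.npz")["p"];d=np.load("top0.npz")["d"]
cv2.imwrite("pics/c0.png",cv2.resize(p[140:280,225:405,::-1],None,fx=4,fy=4,interpolation=cv2.INTER_CUBIC))
m=blue(p);m[:160]=0;m[250:]=0;m[:,:290]=0;m[:,360:]=0
cs,_=cv2.findContours(m,0,1);c=max(cs,key=cv2.contourArea);r=cv2.minAreaRect(c);b=cv2.boxPoints(r)
print(r,b.round(1).tolist());w=ray("top",b,46);print(w.round(1));print(np.linalg.norm(np.diff(w,axis=0),axis=1))
X=cloud("top",d)
for z0,z1 in((30,44),(44,52)):
    k=((X[...,2]>z0)&(X[...,2]<z1)&(X[...,0]>430)&(X[...,0]<750)&(X[...,1]>-60)&(X[...,1]<160)&(d>0))
    print(z0,k.sum(),np.median(X[k],axis=0))
q=[(260,193),(345,158),(345,236),(330,200),(325,217),(200,260)]
for u,v in q: print(u,v,X[v,u].round(1))
E
```

```text
((326.95281982421875, 194.4150848388672), (28.983074188232422, 41.48288345336914), 15.945395469665527) [[307.29998779296875, 210.39999389648438], [318.70001220703125, 170.5], [346.6000061035156, 178.5], [335.20001220703125, 218.3000030517578]]
[[457.5  48.9  46. ]
 [542.9  25.2  46. ]
 [525.6 -33.5  46. ]
 [440.7  -8.9  46. ]]
[88.59994911 61.18796121 88.34677792]
30 3031 [514.93431818  60.85392782  40.29906555]
44 1782 [487.44040899  22.48933013  46.62120727]
260 193 [503.5 153.6   1. ]
345 158 [583.1 -33.3  -0.6]
345 236 [408.9 -31.2   2.5]
330 200 [479.5   1.6  45.5]
325 217 [443.4  12.2  47.3]
200 260 [356.1 270.2  32.3]
```

View pics/c0.png

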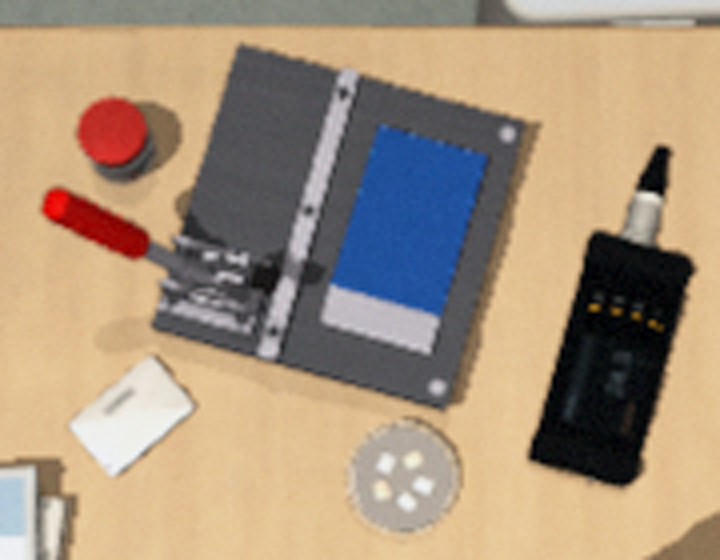

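The crop shows deck corners near (238,45), (524,120), (445,410) and (155,327), the fence line from (350,70) to (268,355), and the panel right of the fence. I'll refine the edges to sub-pixel and fit the stage and panel frames.

```bash
cat >> h.py <<'E'
def edge(g,a,b,n="top",w=4):
    """sub-pixel line fit to the strongest gradient near pixel segment a-b -> two px points"""
    a,b=np.float64(a),np.float64(b);t=(b-a)/np.linalg.norm(b-a);nn=np.array([-t[1],t[0]])
    s=np.linspace(.08,.92,40);o=np.arange(-w,w+.01,.25)
    P=a+s[:,None,None]*(b-a)+o[None,:,None]*nn
    I=cv2.remap(cv2.GaussianBlur(g,(0,0),.7).astype(np.float32),P[...,0].astype(np.float32),P[...,1].astype(np.float32),cv2.INTER_LINEAR)
    G=np.abs(np.gradient(I,axis=1))**2;k=(G*o).sum(1)/G.sum(1)
    L=cv2.fitLine((a+s[:,None]*(b-a)+k[:,None]*nn).astype(np.float32),cv2.DIST_HUBER,0,.01,.01).ravel()
    d,p0=L[:2],L[2:]
    return np.array([p0+d*((a-p0)@d),p0+d*((b-p0)@d)])
def inter(e,f):
    l=np.cross(np.append(e[0],1),np.append(e[1],1));m=np.cross(np.append(f[0],1),np.append(f[1],1))
    q=np.cross(l,m);return q[:2]/q[2]
E
python3 - <<'E'
from h import *
p=np.load("top0.npz")["p"];g=cv2.cvtColor(p,cv2.COLOR_RGB2GRAY)
f=lambda x,y:((x+.5)/4+225-.5,(y+.5)/4+140-.5)
C=[f(238,45),f(524,120),f(445,410),f(155,327)]
E={k:edge(g,C[i],C[j]) for k,i,j in(("back",0,1),("right",1,2),("front",2,3))}
Lf=edge(g,C[0],f(195,180))
fe=edge(g,f(358,75),f(277,355),w=3)
W=lambda e,z:ray("top",e,z)
ang=lambda w:np.arctan2(*(w[0]-w[1])[[1,0]])
for k,e in E.items(): w=W(e,40);print(k,w.round(1).tolist(),round(ang(w),4))
w=W(Lf,40);print("left",w.round(1).tolist(),round(ang(w),4))
w=W(fe,48);print("fence",w.round(1).tolist(),round(ang(w),4))
cor=[ray("top",inter(E["back"],E["right"]),40)[0],ray("top",inter(E["right"],E["front"]),40)[0],ray("top",inter(E["front"],Lf),40)[0],ray("top",inter(Lf,E["back"]),40)[0]]
print(np.round(cor,1),[np.linalg.norm(cor[i]-cor[i-1]).round(1) for i in range(4)],np.mean(cor,0))
B=[f(378,127),f(488,154),f(432,354),f(320,324)]
pe=[edge(g,B[i],B[(i+1)%4],w=3) for i in range(4)]
for e in pe:w=W(e,46);print("panel",w.round(1).tolist(),round(ang(w),4))
pc=np.array([ray("top",inter(pe[i],pe[i-1]),46)[0] for i in range(4)]);print(pc.round(1),[np.linalg.norm(pc[i]-pc[i-1]).round(1) for i in range(4)])
pl=edge(g,f(440,311),f(330,283),w=2.5);print("paint",W(pl,46).round(1).tolist())
o=np.mean(cor,0);t=ang(W(E["right"],40));
R=np.array([[np.cos(t),-np.sin(t)],[np.sin(t),np.cos(t)]])
S=lambda w:((np.atleast_2d(w)[:,:2]-o[:2])@R).round(1).tolist()
print("stage frame: panel",S(pc),"paint",S(W(pl,46)),"fence",S(W(fe,48)))
E
```

```text
back [[589.3, 98.8, 40.0], [546.2, -53.3, 40.0]] 1.295
right [[544.6, -59.2, 40.0], [390.4, -16.2, 40.0]] -0.2722
front [[390.5, -9.7, 40.0], [434.6, 140.6, 40.0]] -1.8565
left [[587.8, 99.8, 40.0], [513.5, 120.6, 40.0]] -0.2723
fence [[568.8, 34.9, 48.0], [419.8, 77.2, 48.0]] -0.2764
[[544.6 -59.2  40. ]
 [388.7 -15.7  40. ]
 [435.1 142.4  40. ]
 [589.5  99.4  40. ]] [np.float64(164.8), np.float64(161.8), np.float64(164.8), np.float64(160.2)] [489.4727826   41.72588169  40.        ]
panel [[541.7, 24.1, 46.0], [527.4, -33.9, 46.0]] 1.3292
panel [[525.7, -35.5, 46.0], [420.5, -3.1, 46.0]] -0.2989
panel [[420.0, -3.4, 46.0], [437.0, 54.1, 46.0]] -1.8582
panel [[436.7, 56.7, 46.0], [541.1, 25.0, 46.0]] 2.8463
[[541.8  24.7  46. ]
 [526.9 -35.9  46. ]
 [420.1  -3.   46. ]
 [437.7  56.4  46. ]] [np.float64(108.9), np.float64(62.4), np.float64(111.7), np.float64(61.9)]
paint [[440.2, -7.0, 46.0], [456.8, 49.5, 46.0]]
stage frame: panel [[55.0, -2.3], [56.9, -64.7], [-54.8, -61.7], [-53.8, 0.2]] paint [[-34.3, -60.2], [-33.6, -1.3]] fence [[78.2, 14.8], [-76.6, 15.4]]
```

{"fn": "move_arm", "kwargs": {"motion": [[0,0,-0.1,0.025,-0.025,0,0],[0,0,-0.2,0.07,-0.065,0,0],[0,0,-0.35,0.11,-0.105,0,0],[0,0,-0.5,0.15,-0.145,0,0],[0,0,-0.65,0.19,-0.185,0,0],[0,0,-0.75,0.23,-0.22,0,0],[0,0,-0.83,0.26,-0.25,0.0,0],[0,0,-0.856,0.29,-0.28,0.0,0]], "grip_force": 60}}

```text
clock: 1.1
eef_pos: [409.5, -187.1, 231.2]
tcp_rot: [-3.142, -0.0, 1.298]
contact_force: [1.2, -0.7, 0.1]
opening: 0.0
grasp_force: 0.0
```

```bash
cat >> h.py <<'E'
O=np.array([490.3,44.6]);TH=-0.275
RS=np.array([[np.cos(TH),-np.sin(TH)],[np.sin(TH),np.cos(TH)]])
def where(): # tool in stage frame
    s=sensors.sense();q=RS.T@(s["eef_pos"][:2]-O);f=RS.T@s["contact_force"][:2]
    print("t",round(float(s["clock"]),2),"stage xy",q.round(1),"z",s["eef_pos"][2].round(1),"rot",s["tcp_rot"].round(3),"F",f.round(1),s["contact_force"][2].round(1),"open",round(float(s["opening"]),3));return s
def to(*xyz): # tool-frame shift (m) to a stage point
    s=where();R=cv2.Rodrigues(np.array([0,0,s["tcp_rot"][2]]))[0]@cv2.Rodrigues(np.array([0,s["tcp_rot"][1],0]))[0]@cv2.Rodrigues(np.array([s["tcp_rot"][0],0,0]))[0]
    w=np.append(O+RS@np.array(xyz[:2],float),xyz[2]);print((R.T@(w-s["eef_pos"])/1000).round(4))
E
python3 -c "
from h import *
to(0,-95,100)"
```

```text
t 1.1 stage xy [ -14.8 -245. ] z 231.2 rot [-3.142 -0.     1.298] F [ 1.3 -0.4] 0.1 open 0.0
[0.1499 0.0151 0.1312]
```

{"fn": "move_arm", "kwargs": {"motion": [[0,0,0.002,0.03,0.003,0.03,0],[0,0,0.002,0.08,0.008,0.07,0],[0,0,0.002,0.12,0.012,0.11,0],[0,0,0.002,0.145,0.015,0.15,0],[0,0,0.002,0.15,0.015,0.175,0],[0,0,0.002,0.15,0.015,0.188,0],[0,0,0.002,0.15,0.015,0.188,0]]}}

```text
clock: 1.98
eef_pos: [463.9, -48.6, 42.8]
tcp_rot: [-3.14, 0.0, 1.294]
contact_force: [0.4, -0.3, 1.0]
opening: 0.0
grasp_force: 0.0
```

```bash
python3 -c "
from h import *
to(0,-70,43)
p,d=grab_frame('top');cv2.imwrite('pics/c1.png',cv2.resize(p[140:280,245:405,::-1],None,fx=4,fy=4,interpolation=cv2.INTER_CUBIC))"
```

```text
t 1.98 stage xy [ -0.1 -96.9] z 42.8 rot [-3.14   0.     1.294] F [ 0.4 -0.2] 1.0 open 0.0
[ 0.0269  0.0001 -0.0002]
```

View pics/c1.png

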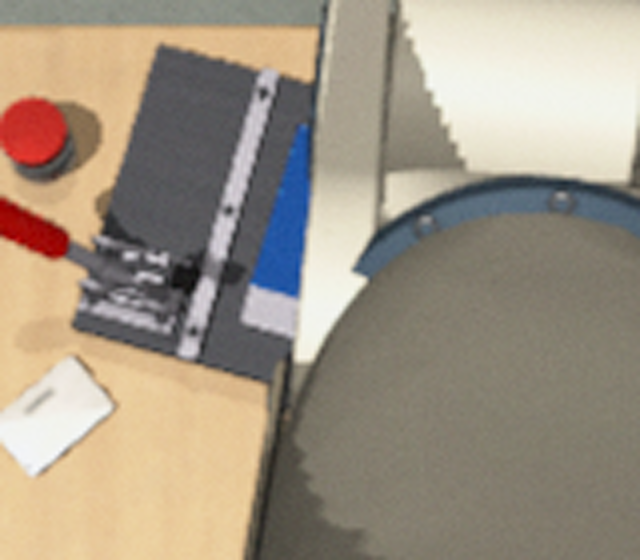

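The arm hides the right half of the stage; the panel's left edge is still visible at (280,220), not yet moved. Pushing slowly to +y.

{"fn": "move_arm", "kwargs": {"motion": [[0,0,0,0.008,0,0,0],[0,0,0,0.014,0,0,0],[0,0,0,0.018,0,0,0],[0,0,0,0.022,0,0,0],[0,0,0,0.025,0,0,0],[0,0,0,0.028,0,0,0],[0,0,0,0.031,0,0,0],[0,0,0,0.033,0,0,0]]}}

```text
clock: 3.02
eef_pos: [473.6, -16.7, 43.4]
tcp_rot: [3.141, 0.0, 1.294]
contact_force: [-2.0, -5.1, 5.7]
opening: -0.002
grasp_force: 3.7
```

```bash
python3 -c "
from h import *
where()
p,d=grab_frame('top');cv2.imwrite('pics/x.png',p[:,:,::-1]);p,d=grab_frame('scene');cv2.imwrite('pics/c2.png',cv2.resize(p[170:280,270:410,::-1],None,fx=5,fy=5,interpolation=cv2.INTER_CUBIC))"
```

```text
t 3.02 stage xy [  0.6 -63.5] z 43.4 rot [3.141 0.    1.294] F [-0.5 -5.5] 5.7 open -0.002
```

View pics/c2.png

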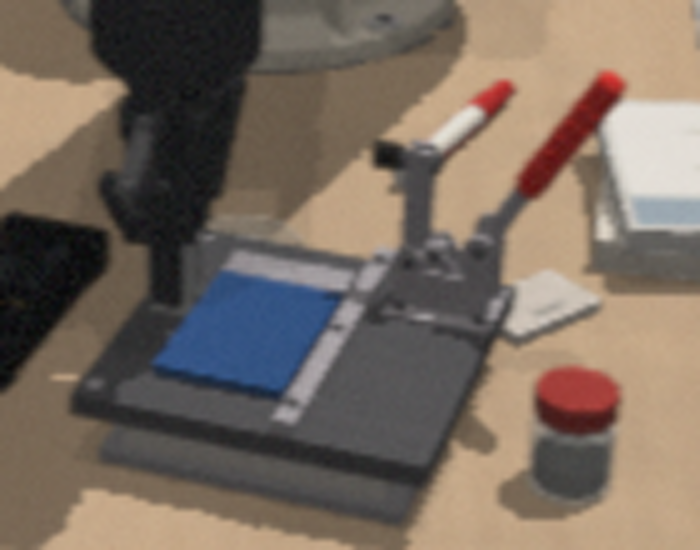

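The finger stands at the panel's -y side (170,290 in the crop) and the panel is almost at the fence. I'll keep pushing, 1 mm higher because of the 5.7 N upward force.

{"fn": "move_arm", "kwargs": {"motion": [[0,0,0,0.001,0,-0.001,0],[0,0,0,0.0025,0,-0.001,0],[0,0,0,0.004,0,-0.001,0],[0,0,0,0.005,0,-0.001,0]]}}

```text
clock: 3.62
eef_pos: [474.7, -12.4, 44.2]
tcp_rot: [-3.141, 0.001, 1.295]
contact_force: [-1.9, -12.3, 1.6]
opening: 0.0
grasp_force: 5.2
```

```bash
python3 -c "
from h import *
where()"
```

```text
t 3.62 stage xy [  0.4 -59.1] z 44.2 rot [-3.141e+00  1.000e-03  1.295e+00] F [  1.6 -12.4] 1.6 open 0.0
```

{"fn": "move_arm", "kwargs": {"motion": [[0,0,0,0.0015,0,0,0],[0,0,0,0.002,0,0,0]]}}

```text
clock: 3.88
eef_pos: [474.7, -11.9, 44.2]
tcp_rot: [-3.141, 0.003, 1.296]
contact_force: [-3.6, -23.5, 3.8]
opening: 0.001
grasp_force: 9.9
```

```bash
python3 -c "
from h import *
where()"
```

```text
t 3.88 stage xy [  0.3 -58.6] z 44.2 rot [-3.141e+00  3.000e-03  1.296e+00] F [  2.9 -23.6] 3.8 open 0.001
```

{"fn": "move_arm", "kwargs": {"motion": [[0,0,0,-0.012,0,0,0],[0,0,0,-0.015,0.005,-0.03,0],[0,0,0,0.0,0.045,-0.04,0],[0,0,0,0.03,0.08,-0.04,0],[0,0,0,0.037,0.09,-0.025,0],[0,0,0,0.037,0.09,0,0],[0,0,0,0.037,0.09,0.0005,0]]}}

```text
clock: 4.75
eef_pos: [569.4, 1.1, 41.4]
tcp_rot: [-3.136, 0.001, 1.294]
contact_force: [-0.4, -0.2, 0.7]
opening: -0.003
grasp_force: 0.0
```

```bash
python3 -c "
from h import *
where()
p,d=grab_frame('top');cv2.imwrite('pics/c3.png',cv2.resize(p[140:280,245:405,::-1],None,fx=4,fy=4,interpolation=cv2.INTER_CUBIC));np.savez('top3.npz',p=p,d=d)"
```

```text
t 4.75 stage xy [ 88.  -20.3] z 41.4 rot [-3.136e+00  1.000e-03  1.294e+00] F [-0.3 -0.3] 0.7 open -0.003
```

View pics/c3.png

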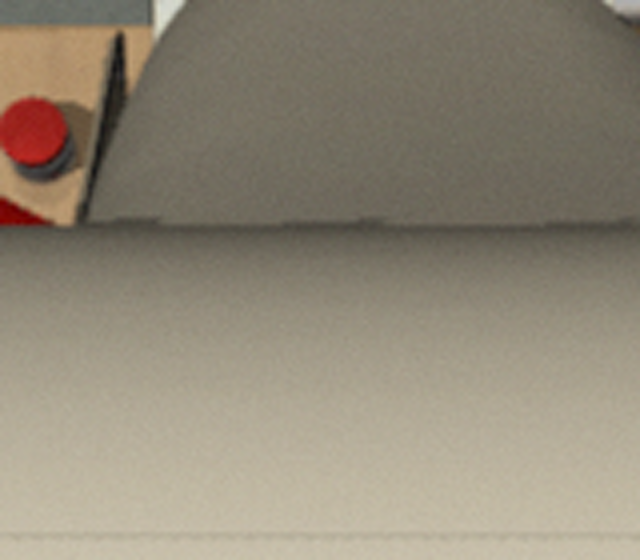

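The arm hides the panel entirely from the top camera. I'll push along the fence most of the way, stopping short by about 10 mm.

{"fn": "move_arm", "kwargs": {"motion": [[0,0,0,0,-0.006,-0.001,0],[0,0,0,0,-0.012,-0.001,0],[0,0,0,0,-0.018,-0.001,0],[0,0,0,0,-0.024,-0.001,0],[0,0,0,0,-0.03,-0.001,0],[0,0,0,0,-0.036,-0.001,0],[0,0,0,0,-0.042,-0.001,0],[0,0,0,0,-0.047,-0.001,0]]}}

```text
clock: 5.8
eef_pos: [526.9, 13.9, 44.9]
tcp_rot: [3.141, -0.0, 1.294]
contact_force: [2.3, -0.9, 0.6]
opening: -0.003
grasp_force: 1.4
```

```bash
python3 -c "
from h import *
where()
p,d=grab_frame('scene');cv2.imwrite('pics/c4.png',cv2.resize(p[170:280,270:410,::-1],None,fx=5,fy=5,interpolation=cv2.INTER_CUBIC));np.savez('scene4.npz',p=p,d=d)"
```

```text
t 5.8 stage xy [ 43.6 -19.6] z 44.9 rot [ 3.141 -0.     1.294] F [ 2.5 -0.2] 0.6 open -0.003
```

View pics/c4.png

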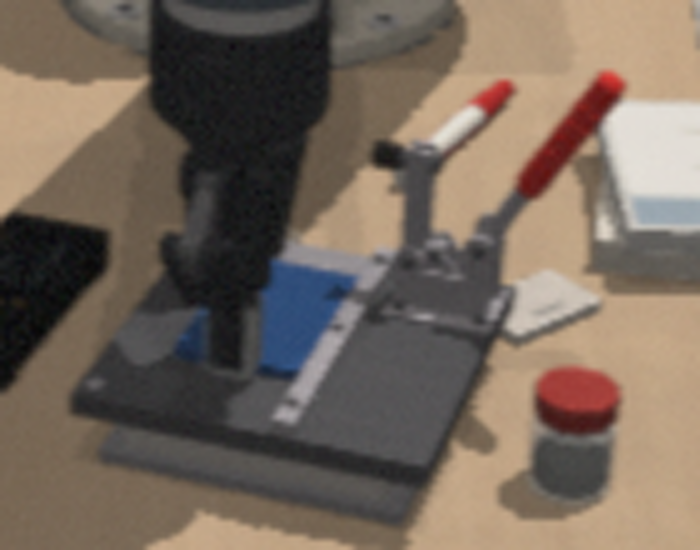

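The finger is behind the far end of the panel (235,370), and the panel's edge runs along the fence. I'll push on, then clear the view.

{"fn": "move_arm", "kwargs": {"motion": [[0,0,0,0,-0.004,0.0012,0],[0,0,0,0,-0.008,0.0012,0],[0,0,0,0,-0.009,0.0012,0],[0,0,0,0,0.005,0.0,0],[0,0,0,-0.01,0.015,-0.04,0],[0,0,0,-0.06,0.015,-0.05,0],[0,0,0,-0.12,0.015,-0.05,0],[0,0,0,-0.18,0.015,-0.05,0]]}}

```text
clock: 6.85
eef_pos: [491.5, -164.9, 94.8]
tcp_rot: [-3.141, -0.0, 1.295]
contact_force: [0.2, -0.1, -0.0]
opening: -0.001
grasp_force: 0.0
```

```bash
python3 -c "
from h import *
where()"
```

```text
t 6.85 stage xy [  58.1 -201.3] z 94.8 rot [-3.141 -0.     1.295] F [ 0.3 -0.1] -0.0 open -0.001
```

{"fn": "move_arm", "kwargs": {"motion": [[0,0,0,-0.04,0,0,0],[0,0,0,-0.05,0,0,0]]}}

```text
clock: 7.1
eef_pos: [477.6, -213.5, 94.5]
tcp_rot: [-3.14, -0.0, 1.291]
contact_force: [-0.6, 0.2, 0.4]
opening: 0.001
grasp_force: 0.0
```

```bash
python3 -c "
from h import *
where()
p,d=grab_frame('top');cv2.imwrite('pics/c5.png',cv2.resize(p[140:280,245:405,::-1],None,fx=4,fy=4,interpolation=cv2.INTER_CUBIC));np.savez('top5.npz',p=p,d=d)"
```

```text
t 7.1 stage xy [  57.9 -251.9] z 94.5 rot [-3.14  -0.     1.291] F [-0.6  0. ] 0.4 open 0.001
```

View pics/c5.png

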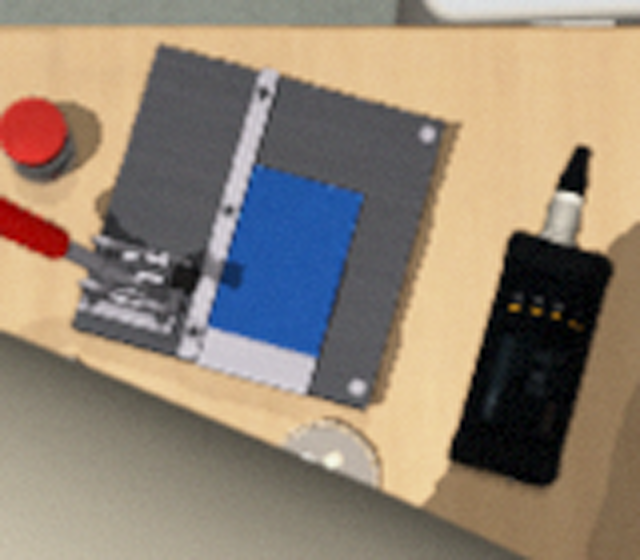

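The panel lies along the fence (blue at (285,260)), with the paint line near (265,342) and its bare end about at the lip. I'll measure how far there is to go.

```bash
cat > m.py <<'E'
from h import *
def measure(p,far,lip,paint,right):
    f=lambda q:((q[0]+.5)/4+244.5,(q[1]+.5)/4+139.5)
    g=cv2.cvtColor(p,cv2.COLOR_RGB2GRAY);b=cv2.subtract(p[...,2],p[...,0]) # blueness
    S=lambda e,z:((ray("top",e,z)[:,:2]-O)@RS).round(1).tolist()
    for n,im,s,z,w in(("back edge",g,((165,48),(440,120)),40,3),("far end",b,far,46,3),("paint",b,paint,46,3),("lip",g,lip,40,3),("right",b,right,46,3),("fence",b,((257,175),(215,320)),46,3)):
        print(n,S(edge(im,f(s[0]),f(s[1]),w=w),z))
E
python3 - <<'E'
from m import *
measure(np.load("top5.npz")["p"],((257,167),(362,196)),((312,394),(365,408)),((207,327),(316,357)),((362,196),(316,357)))
E
```

```text
back edge [[80.5, 75.0], [80.4, -77.0]]
far end [[28.7, 9.1], [28.6, -48.2]]
paint [[-60.5, 10.7], [-60.7, -47.8]]
lip [[-81.4, -51.1], [-78.6, -79.2]]
right [[27.5, -48.3], [-60.8, -48.4]]
fence [[23.5, 11.0], [-56.4, 11.2]]
```

{"fn": "move_arm", "kwargs": {"motion": [[0,0,0,0.05,0,0,0],[0,0,0,0.11,0,0,0],[0,0,0,0.17,0,0.0,0],[0,0,0,0.215,0,0.0,0],[0,0,0,0.231,0,0.02,0],[0,0,0,0.232,0,0.045,0],[0,0,0,0.232,-0.008,0.051,0],[0,0,0,0.232,-0.018,0.051,0]]}}

```text
clock: 8.15
eef_pos: [523.4, 17.2, 43.5]
tcp_rot: [-3.14, 0.0, 1.294]
contact_force: [0.1, 0.3, -0.1]
opening: 0.004
grasp_force: 0.0
```

```bash
python3 -c "
from h import *
where()"
```

```text
t 8.15 stage xy [ 39.3 -17.4] z 43.5 rot [-3.14   0.     1.294] F [0.  0.4] -0.1 open 0.004
```

{"fn": "move_arm", "kwargs": {"motion": [[0,0,0,0,-0.006,0,0],[0,0,0,0,-0.012,0,0],[0,0,0,0,-0.017,0,0],[0,0,0,0,-0.021,0,0],[0,0,0,0,-0.0235,0,0],[0,0,0,0,-0.0235,0,0],[0,0,0,0,-0.01,0,0],[0,0,0,0,0.0,-0.04,0]]}}

```text
clock: 9.15
eef_pos: [522.7, 16.3, 81.7]
tcp_rot: [-3.135, 0.002, 1.294]
contact_force: [0.8, 0.5, -0.4]
opening: -0.001
grasp_force: 0.0
```

{"fn": "move_arm", "kwargs": {"motion": [[0,0,0,-0.04,0,-0.01,0],[0,0,0,-0.1,0,-0.01,0],[0,0,0,-0.16,0,-0.01,0],[0,0,0,-0.21,0,-0.01,0],[0,0,0,-0.23,0,-0.01,0]]}}

```text
clock: 9.78
eef_pos: [460.7, -207.1, 93.5]
tcp_rot: [-3.14, -0.0, 1.291]
contact_force: [-0.0, 0.6, 0.3]
opening: 0.0
grasp_force: 0.0
```

```bash
python3 - <<'E'
from m import *
where()
p,d=grab_frame("top");np.savez("top6.npz",p=p,d=d)
sh=lambda *s:[(x-17.5*.475,y+17.5*1.8) for x,y in s]
cv2.imwrite('pics/c6.png',cv2.resize(p[140:280,245:405,::-1],None,fx=4,fy=4,interpolation=cv2.INTER_CUBIC))
measure(p,sh((257,167),(362,196)),((312,394),(365,408)),sh((207,327),(316,357)),sh((362,196),(316,357)))
E
```

```text
t 9.78 stage xy [  39.9 -250.3] z 93.5 rot [-3.14  -0.     1.291] F [-0.2  0.6] 0.3 open 0.0
back edge [[80.5, 75.0], [80.5, -77.0]]
far end [[11.2, 8.7], [11.4, -48.4]]
paint [[-78.0, 10.2], [-77.8, -48.1]]
lip [[-82.2, -51.3], [-78.5, -79.1]]
right [[10.1, -48.4], [-77.7, -48.7]]
fence [[23.5, 10.9], [-56.4, 10.9]]
```

View pics/c6.png

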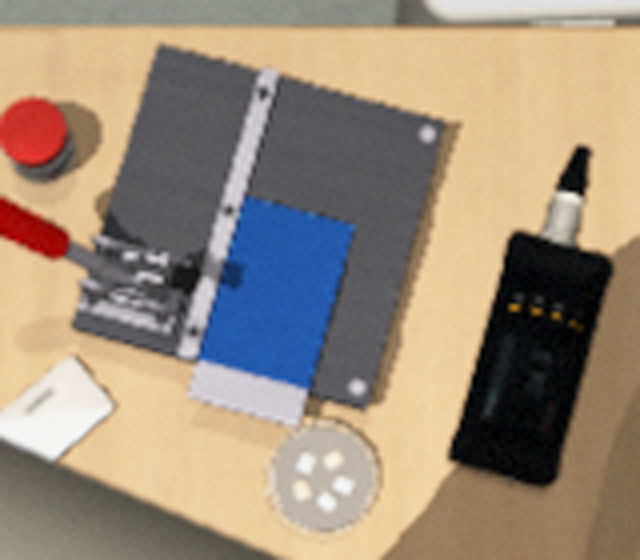

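The panel is square on the fence (y -48.5 to +11), its bare end over the lip and the paint line about (250,372) in the crop. One to two mm remain. I'll check the lip position with an intensity profile before the final nudge.

```bash
python3 - <<'E'
from h import *
p=np.load("top6.npz")["p"].astype(np.float32)
def prof(xs,ys,z,ch):
    P=np.array([[ (*(O+RS@np.array([x,y])),z) for y in ys] for x in xs]);uv=proj("top",P.reshape(-1,3)).reshape(len(xs),len(ys),2).astype(np.float32)
    im=ch(p);return cv2.remap(im,uv[...,0],uv[...,1],cv2.INTER_LINEAR).mean(1)
g=lambda p:p.mean(2);b=lambda p:p[...,2]-p[...,0]
xs=np.arange(-90,-69.5,1.)
print("x",xs.astype(int).tolist())
print("lipR",prof(xs,np.arange(-76,-56,.5),40,g).round().astype(int).tolist())
print("lipL",prof(xs,np.arange(26,40,.5),40,g).round().astype(int).tolist())
print("paint",prof(xs,np.arange(-44,6,.5),46,b).round().astype(int).tolist())
xb=np.arange(72,90,1.);print("back",prof(xb,np.arange(-70,70,.5),40,g).round().astype(int).tolist())
xf=np.arange(4,20,1.);print("far",prof(xf,np.arange(-44,6,.5),46,b).round().astype(int).tolist())
E
```

```text
x [-90, -89, -88, -87, -86, -85, -84, -83, -82, -81, -80, -79, -78, -77, -76, -75, -74, -73, -72, -71, -70]
lipR [154, 145, 151, 167, 178, 182, 181, 175, 160, 137, 109, 86, 83, 91, 95, 98, 105, 114, 123, 131, 136]
lipL [189, 188, 188, 188, 187, 187, 185, 179, 165, 142, 111, 88, 84, 90, 91, 89, 87, 85, 83, 88, 102]
paint [1, 1, 2, 2, 2, 2, 1, 1, 1, 4, 12, 31, 63, 103, 130, 137, 137, 137, 136, 136, 136]
back [96, 96, 96, 95, 95, 96, 99, 110, 130, 152, 171, 185, 190, 191, 191, 191, 191, 191]
far [133, 133, 133, 133, 132, 125, 109, 81, 46, 17, 6, 4, 4, 3, 3, 4]
```

Paint is about 1.3 mm short of the lip (lip ≈ -79.4, paint ≈ -78.1), so I'll nudge by 1.3 mm.

{"fn": "move_arm", "kwargs": {"motion": [[0,0,0,0.05,0,0,0],[0,0,0,0.11,0,0,0],[0,0,0,0.17,0,0.0,0],[0,0,0,0.215,0,0.0,0],[0,0,0,0.23,0,0.02,0],[0,0,0,0.23,-0.005,0.045,0],[0,0,0,0.23,-0.013,0.05,0],[0,0,0,0.23,-0.019,0.05,0]]}}

```text
clock: 10.82
eef_pos: [505.4, 21.9, 43.6]
tcp_rot: [-3.14, 0.0, 1.294]
contact_force: [-0.3, -0.6, 0.2]
opening: 0.001
grasp_force: 0.0
```

{"fn": "move_arm", "kwargs": {"motion": [[0,0,0,0,-0.0035,0,0],[0,0,0,0,-0.005,0,0],[0,0,0,0,-0.0058,0,0],[0,0,0,0,-0.0058,0,0],[0,0,0,0,0.005,0,0],[0,0,0,0,0.015,-0.04,0]]}}

```text
clock: 11.58
eef_pos: [519.0, 17.5, 81.9]
tcp_rot: [-3.136, 0.002, 1.294]
contact_force: [0.1, 0.3, 0.7]
opening: -0.0
grasp_force: 0.0
```

{"fn": "move_arm", "kwargs": {"motion": [[0,0,0,-0.04,0,-0.01,0],[0,0,0,-0.1,0,-0.01,0],[0,0,0,-0.16,0,-0.01,0],[0,0,0,-0.21,0,-0.01,0],[0,0,0,-0.23,0,-0.01,0]]}}

```text
clock: 12.2
eef_pos: [457.1, -206.0, 93.7]
tcp_rot: [-3.141, 0.0, 1.291]
contact_force: [0.3, 0.6, 0.9]
opening: 0.002
grasp_force: 0.0
```

```bash
python3 - <<'E'
from m import *
where()
p,d=grab_frame("top");np.savez("top7.npz",p=p,d=d)
sh=lambda *s:[(x-18.8*.475,y+18.8*1.8) for x,y in s]
measure(p,sh((257,167),(362,196)),((312,394),(365,408)),sh((207,327),(316,357)),sh((362,196),(316,357)))
# handle: red pixels, two views
for n in("top","scene"):
    q,_=grab_frame(n);h=cv2.cvtColor(q,cv2.COLOR_RGB2HSV);m=(cv2.inRange(h,(0,170,90),(8,255,255))|cv2.inRange(h,(172,170,90),(180,255,255)))
    for c in cv2.findContours(m,0,1)[0]:
        if cv2.contourArea(c)>15: print(n,cv2.boundingRect(c),cv2.boxPoints(cv2.minAreaRect(c)).round().tolist())
    # predicted grip ends and lower end
    for r in(104,32):
        a=np.pi/3;y=70+r*np.cos(a);P=np.append(O+RS@np.array([-50,y]),78+r*np.sin(a));print(r,P.round(1),proj(n,P).round(1))
E
```

```text
t 12.2 stage xy [  36.1 -250.2] z 93.7 rot [-3.141  0.     1.291] F [0.1 0.7] 0.9 open 0.002
back edge [[80.6, 75.0], [80.5, -77.0]]
far end [[11.0, 8.7], [11.3, -48.4]]
paint [[-78.2, 10.2], [-78.0, -48.1]]
lip [[-82.2, -51.3], [-78.4, -79.1]]
right [[8.8, -48.3], [-78.9, -48.7]]
fence [[23.4, 11.1], [-56.4, 10.7]]
top (236, 187, 26, 18) [[234.0, 193.0], [238.0, 186.0], [263.0, 198.0], [259.0, 205.0]]
top (245, 165, 17, 17) [[245.0, 165.0], [261.0, 165.0], [261.0, 181.0], [245.0, 181.0]]
104 [475.3 175.6 168.1] [[236.9 190. ]]
32 [465.5 140.9 105.7] [[259.7 201.4]]
scene (374, 185, 20, 24) [[373.0, 206.0], [391.0, 184.0], [394.0, 187.0], [377.0, 209.0]]
104 [475.3 175.6 168.1] [[393.5 186. ]]
32 [465.5 140.9 105.7] [[374.9 208.7]]
```

The handle pixels match the stage frame within 1 px, but the panel moved only 0.2 mm. I'll nudge again with a hold and read the pose at contact.

{"fn": "move_arm", "kwargs": {"motion": [[0,0,0,0.05,0,0,0],[0,0,0,0.11,0,0,0],[0,0,0,0.17,0,0.0,0],[0,0,0,0.215,0,0.0,0],[0,0,0,0.23,0,0.02,0],[0,0,0,0.23,-0.005,0.045,0],[0,0,0,0.23,-0.013,0.05,0],[0,0,0,0.23,-0.016,0.05,0]]}}

```text
clock: 13.35
eef_pos: [504.4, 22.6, 43.7]
tcp_rot: [-3.14, 0.0, 1.294]
contact_force: [1.5, 0.3, 0.3]
opening: 0.0
grasp_force: 0.0
```

{"fn": "move_arm", "kwargs": {"motion": [[0,0,0,0,-0.003,0,0],[0,0,0,0,-0.005,0,0],[0,0,0,0,-0.006,0,0],[0,0,0,0,-0.006,0,0],[0,0,0,0,-0.006,0,0]]}}

```text
clock: 13.98
eef_pos: [500.5, 23.7, 44.2]
tcp_rot: [3.14, -0.0, 1.294]
contact_force: [2.9, -1.2, 2.3]
opening: 0.001
grasp_force: 1.6
```

```bash
python3 -c "
from h import *
where();grab_frame('top');where()"
```

```text
t 13.97 stage xy [ 15.5 -17.4] z 44.2 rot [ 3.14  -0.     1.294] F [ 3.1 -0.4] 2.3 open 0.001
t 14.03 stage xy [ 15.2 -17.4] z 44.1 rot [ 3.141 -0.     1.294] F [2.4 1.3] 1.9 open 0.002
```

{"fn": "move_arm", "kwargs": {"motion": [[0,0,0,0,0.01,0,0],[0,0,0,-0.02,0.02,-0.05,0],[0,0,0,-0.07,0.02,-0.05,0],[0,0,0,-0.13,0.02,-0.05,0],[0,0,0,-0.19,0.02,-0.05,0],[0,0,0,-0.23,0.02,-0.05,0]]}}

```text
clock: 14.78
eef_pos: [454.6, -205.0, 93.5]
tcp_rot: [-3.14, -0.0, 1.293]
contact_force: [0.1, 0.0, 0.7]
opening: 0.0
grasp_force: 0.0
```

```bash
python3 - <<'E'
from m import *
where()
sh=lambda *s:[(x-18.8*.475,y+18.8*1.8) for x,y in s]
p=np.mean([grab_frame("top")[0] for _ in range(4)],0).round().astype(np.uint8)
measure(p,sh((257,167),(362,196)),((312,394),(365,408)),sh((207,327),(316,357)),sh((362,196),(316,357)))
E
```

```text
t 14.78 stage xy [  33.4 -249.9] z 93.5 rot [-3.14  -0.     1.293] F [0.1 0.1] 0.7 open 0.0
back edge [[80.6, 75.0], [80.5, -77.0]]
far end [[9.3, 8.6], [9.6, -48.5]]
paint [[-79.8, 10.2], [-79.6, -48.1]]
lip [[-82.2, -51.3], [-78.5, -79.1]]
right [[8.8, -48.3], [-78.9, -48.7]]
fence [[23.5, 10.8], [-56.4, 11.0]]
```

The paint is now at -79.7 with the lip at about -79.6, and the panel is square. On to the clamp: rise, then go over to the upper side of the handle.

{"fn": "move_arm", "kwargs": {"motion": [[0,0,0,0.0,-0.005,-0.03,0],[0,0,0,0.03,-0.02,-0.07,0],[0,0,0,0.08,-0.035,-0.105,0],[0,0,0,0.13,-0.05,-0.12,0],[0,0,0,0.18,-0.065,-0.12,0],[0,0,0,0.23,-0.08,-0.12,0],[0,0,0,0.28,-0.083,-0.12,0],[0,0,0,0.305,-0.083,-0.12,0]]}}

```text
clock: 15.98
eef_pos: [458.9, 116.7, 213.7]
tcp_rot: [-3.141, -0.0, 1.298]
contact_force: [-0.2, -0.3, -1.4]
opening: 0.002
grasp_force: 0.0
```

```bash
python3 -c "
from h import *
to(-50,85,153)"
```

```text
t 15.97 stage xy [-49.9  60.9] z 213.7 rot [-3.141 -0.     1.298] F [-0.1 -0.3] -1.4 open 0.002
[ 0.0241 -0.0001  0.0607]
```

{"fn": "move_arm", "kwargs": {"motion": [[0,0,0,0.01,0,0.015,0],[0,0,0,0.02,0,0.04,0],[0,0,0,0.023,0,0.06,0],[0,0,0,0.023,0,0.06,0]]}}

```text
clock: 16.48
eef_pos: [463.7, 134.8, 151.6]
tcp_rot: [-3.137, 0.003, 1.294]
contact_force: [-0.6, -0.3, -0.0]
opening: 0.002
grasp_force: 0.0
```

```bash
python3 - <<'E'
from h import *
to(-50,93,151)
for a in(60,50,40,30,20,10,0,-3):
    a=np.radians(a);print(round(np.degrees(a)),round(70+80*np.cos(a)-7*np.sin(a)-11,1),round(78+80*np.sin(a)+7*np.cos(a),1))
E
```

```text
t 16.48 stage xy [-50.1  79.6] z 151.6 rot [-3.137e+00  3.000e-03  1.294e+00] F [-0.6 -0.4] -0.0 open 0.002
[0.0134 0.     0.0005]
60 92.9 150.8
50 105.1 143.8
40 115.8 134.8
30 124.8 124.1
20 131.8 111.9
10 136.6 98.8
0 139.0 85.0
-3 139.3 80.8
```

{"fn": "move_arm", "kwargs": {"motion": [[0,0,0,0.008,0,0,0],[0,0,0,0.014,0,0.001,0],[0,0,0,0.02,0,0.0045,0],[0,0,0,0.026,0,0.008,0],[0,0,0,0.0315,0,0.0125,0],[0,0,0,0.0365,0,0.017,0],[0,0,0,0.0415,0,0.0225,0],[0,0,0,0.0455,0,0.028,0]]}}

```text
clock: 17.48
eef_pos: [478.2, 179.4, 125.3]
tcp_rot: [-3.141, -0.0, 1.294]
contact_force: [0.7, -0.1, 1.6]
opening: -0.004
grasp_force: 0.6
```

```bash
python3 - <<'E'
from h import *
to(-50,139,83)
p,d=grab_frame('scene');cv2.imwrite('pics/c8.png',cv2.resize(p[150:280,270:430,::-1],None,fx=4,fy=4,interpolation=cv2.INTER_CUBIC))
E
```

```text
t 17.48 stage xy [-48.2 126.4] z 125.3 rot [-3.141 -0.     1.294] F [0.7 0.1] 1.6 open -0.004
[ 0.0126 -0.0018  0.0423]
```

View pics/c8.png

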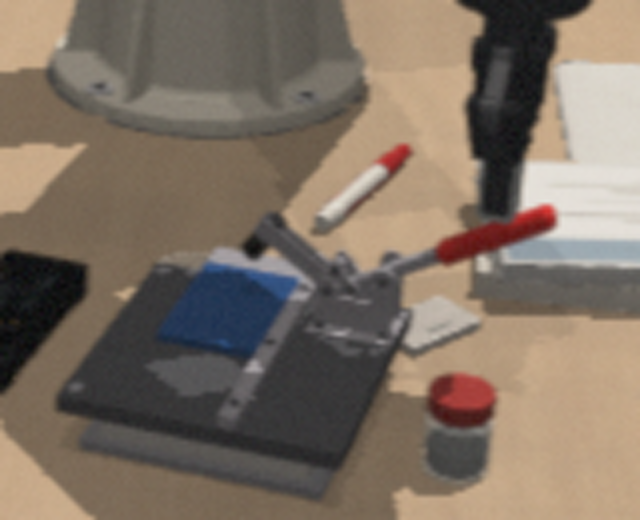

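The handle is at about 30° with the fingertip on it (500,215), and the arm is coming down over the panel. Continuing the arc down to shut.

{"fn": "move_arm", "kwargs": {"motion": [[0,0,0,0.004,-0.001,0.006,0],[0,0,0,0.007,-0.001,0.012,0],[0,0,0,0.0095,-0.001,0.0185,0],[0,0,0,0.0115,-0.001,0.0255,0],[0,0,0,0.013,-0.001,0.0325,0],[0,0,0,0.0135,-0.001,0.0385,0],[0,0,0,0.0135,-0.001,0.0415,0],[0,0,0,0.0135,-0.001,0.0425,0]]}}

```text
clock: 18.52
eef_pos: [481.0, 192.2, 84.7]
tcp_rot: [-3.142, 0.0, 1.294]
contact_force: [-9.0, -2.6, 32.7]
opening: -0.0
grasp_force: 16.3
```

```bash
python3 - <<'E'
from h import *
where()
E
```

```text
t 18.52 stage xy [-49.  139.5] z 84.7 rot [-3.142  0.     1.294] F [-7.9 -5. ] 32.7 open -0.0
```

The tip is at z 84.7 with 33 N, so the handle is at its end stop. Lifting off and clearing for a check.

{"fn": "move_arm", "kwargs": {"motion": [[0,0,0,0,0,-0.02,0],[0,0,0,0,0,-0.06,0],[0,0,0,0,0,-0.11,0],[0,0,0,-0.03,0.02,-0.14,0],[0,0,0,-0.085,0.04,-0.14,0],[0,0,0,-0.14,0.055,-0.14,0],[0,0,0,-0.2,0.06,-0.14,0],[0,0,0,-0.26,0.06,-0.14,0]]}}

```text
clock: 19.52
eef_pos: [466.9, -76.2, 223.1]
tcp_rot: [3.142, 0.0, 1.294]
contact_force: [0.9, 0.5, -0.0]
opening: -0.001
grasp_force: 0.0
```

{"fn": "move_arm", "kwargs": {"motion": [[0,0,0,-0.06,0,0.02,0],[0,0,0,-0.11,0,0.05,0],[0,0,0,-0.15,0,0.09,0],[0,0,0,-0.16,0,0.1,0],[0,0,0,-0.16,0,0.1,0]]}}

```text
clock: 20.15
eef_pos: [423.2, -228.2, 122.8]
tcp_rot: [-3.14, -0.0, 1.292]
contact_force: [1.0, 0.7, 0.0]
opening: 0.003
grasp_force: 0.0
```

```bash
python3 - <<'E'
from m import *
where()
sh=lambda *s:[(x-19.8*.475,y+19.8*1.8) for x,y in s]
p=np.mean([grab_frame("top")[0] for _ in range(4)],0).round().astype(np.uint8)
measure(p,sh((290,176),(362,196)),((312,394),(365,408)),sh((245,337),(316,357)),sh((362,196),(316,357)))
s,_=grab_frame("scene")
for r in(104,32):
    P=np.append(O+RS@np.array([-50,70+r]),78);print(r,proj("top",P).round(1),proj("scene",P).round(1))
for n,q in(("top",p),("scene",s)):
    h=cv2.cvtColor(q,cv2.COLOR_RGB2HSV);m=(cv2.inRange(h,(0,170,90),(8,255,255))|cv2.inRange(h,(172,170,90),(180,255,255)))
    for c in cv2.findContours(m,0,1)[0]:
        if cv2.contourArea(c)>15: print(n,cv2.boxPoints(cv2.minAreaRect(c)).round().tolist())
a=cv2.resize(p[140:280,225:405],(720,560),interpolation=cv2.INTER_CUBIC);b=cv2.resize(s[150:290,270:430],(640,560))
cv2.imwrite("pics/c9.png",cv2.resize(np.hstack([a,b])[:,:,::-1],(800,330)))
E
```

```text
t 20.15 stage xy [   9.5 -280.7] z 122.8 rot [-3.14  -0.     1.292] F [0.7 0.9] 0.0 open 0.003
back edge [[80.6, 75.0], [80.5, -77.0]]
far end [[9.4, -9.3], [9.6, -48.5]]
paint [[-79.8, -10.1], [-79.7, -48.1]]
lip [[-82.2, -51.3], [-78.3, -79.1]]
right [[7.8, -48.3], [-79.9, -48.6]]
fence [[23.4, 11.3], [-56.4, 10.8]]
104 [[219.7 192.3]] [[412.9 226.7]]
32 [[253.7 201.8]] [[380.9 220.9]]
top [[219.0, 196.0], [221.0, 188.0], [254.0, 197.0], [252.0, 205.0]]
top [[242.0, 170.0], [255.0, 161.0], [264.0, 175.0], [251.0, 184.0]]
scene [[381.0, 223.0], [382.0, 217.0], [412.0, 222.0], [411.0, 228.0]]
```

View pics/c9.png

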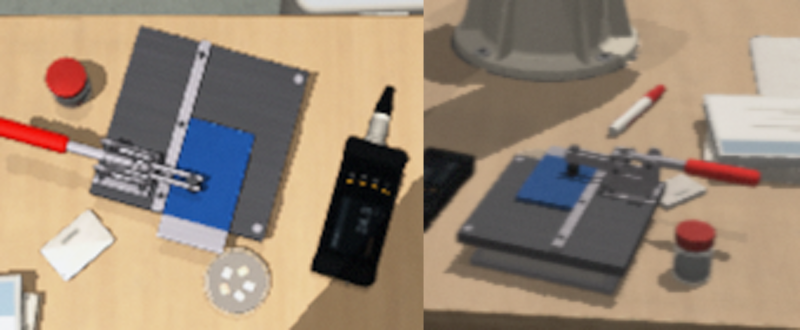

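The handle is level, at (30,132) in the top view and (720,172) in the scene view, matching the shut prediction to about 1 px. The foot rests on the panel at (200,180). The panel is unmoved and square, with its paint line at the lip, and the bystanders are where they were. Handing in.

```bash
python3 -c "
from rig import order
print(order.sign_off())"
```

```text
the job is handed in; nothing more can be done
None
```

The panel lies square against the fence with its paint line level with the front lip, measured to within about 0.5 mm; the toggle clamp is fully shut with its foot on the panel, the bystanders look unmoved, and the job was handed in at about 20 s of the 50 s allowed.

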